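# Hang the parts pail on the sprung hook

## Robot

A 6-joint arm with a two-finger parallel gripper is mounted at the origin on the work surface. World frame = base frame: x ahead of the robot, y to its left, z up, the work surface at z = 0. Lengths are in m, angles in rad, forces in N, time in s.
With the tool pointing down it reaches from about 0.325 to 0.9 m from the base axis. Payload 6.1 kg.
Tool frame: the origin (TCP) lies at the very end of the fingers, on their centre line; the grasp point (between the pads) lies 19 mm behind it; z points along the fingers, y is the direction in which the jaws open and shut (so a half turn about z gives the same grasp; the last joint's range is limited). The gripper opens to 85 mm and grips with 20 to 120 N. Pads are 22 mm wide; open, the fingers measure 114 mm over their backs; the gripper's body (76 mm by 85 mm) begins 54 mm behind the grasp point. The pads swing forward as they close: fully open they stand 13 mm farther back than shut.
Start: joints at [-1.232, 0.22, 1.526, -0, 1.395, -0.126], TCP at [0.28, -0.559, 0.231] pointing down, gripper open.
Joint ranges: [-2.98, 2.98], [-0.91, 2.08], [0.09, 2.57], [-1.24, 4.39], [0.2, 2.65], [-2.68, 2.68]. Speed limits (rad/s): [2.57, 2.57, 3.01, 3.14, 3.14, 3.14].

## Interface

Orientations are given as a 3x3 rotation matrix whose columns are the frame's x, y, z axes.
In Python, from bench import manip gives the robot as it stands.
- The arm moves only by the shell command python3 -m handwheel 'ROWS' [FORCE]. ROWS is JSON, a list of rows, each a list of 7 numbers: the shift along the world's x, y, z in cm, then the turn, a rotation vector about the world's x, y, z in rad, then the finger opening in cm, from 0 to 8.54. In form: [[dx, dy, dz, ax, ay, az, gripper], ...]. A call has 1 to 12 rows; each row is the pose to reach, as a shift and turn from the pose commanded when the call began; what a row does not reach only later rows make up. A row lasts 1/12 s, in which the tool goes at most 41.7 mm and 7.16 degrees, less where a joint would pass 70% of its speed; a pose out of reach is approached as far as the arm can. A call with a gripper value outside its range is refused whole. The fingers move at their own pace and stop on an object; FORCE is the grip in N (left out, the last holds). Time passes only in rows, so rows that repeat a pose let the fingers close. It gives the time, the measured TCP pose, the force and the opening at its end, in the units of the state.
- manip.read_state(): the state, without advancing time (a new reading comes with each control period).
- manip.camera(name): name is "side" or "top"; returns a dict with "frame" (420x560x3 uint8, red, green, blue), "camera_matrix" (3x3 intrinsics, pixels), "position" and "orientation" of the camera in the world. Camera axes: x right, y down, z forward; pixel columns grow to the right and rows downward; lengths in m; the calibration is good to about 2 mm. A picture is of the moment at which its call begins. There is no depth.
- manip.close_job(): hands the job in, once; it reports no verdict.
Trained networks look in a picture, given as the dict that the camera call returned (one of the last four; its "shot" number tells which), for a name from the list of things; names that differ only in an ending like _2 or _b are one class to them, and where a whole thing is asked for, a point or a joint stands for the part that bears it (a point fixed in the world has none). Each returns a list of dicts, best first, with "p" (0 to 1); they miss things now and then, are a little off and sometimes report something else, mostly with a low value. They report only what shows in the picture. A call takes as long as a camera call. They do not tell look-alikes from the thing itself.
- manip.spot_in(thing, picture): "bbox" ([left, top, right, bottom] in pixels, round what is visible of it).
The state is a dict: "clock": time; "q": joint angles; "qd": joint speeds; "joint_efforts": joint torques, N m; "tool_pos": TCP position; "tcp_rot": TCP orientation; "force": force on the tool from outside, world axes, zero at the start; "torque": the same for the moment, N m; "finger_gap": finger opening in m.
Only numpy, scipy, OpenCV 4.12 (cv2) and the standard library are available. Lean on these libraries where they do the work, as an engineer would, in place of code of your own. Each camera call takes 0.05 s, during which the arm holds its last target.

## Task

Swing the flat-lying bail of the little parts pail upright while the pail keeps standing in its place, then lift the pail by its bail and hook the bail over both prongs of the sprung twin hook on the stand. Lower it gently until the hook has taken the weight (pressing on the hook with no more than about 15 N) before letting go, and leave the pail hanging there, level and still, with nothing spilled and nothing else on the bench disturbed.

Things in the scene. Friction and masses are not known exactly. Their poses are not given: they have to be found in the camera images.
- pail: Loose open metal pail, 92 mm wide at the foot, 110 mm at the rim, 90 mm high, loaded with bushings; 0.45 to 0.75 kg in all. Origin: centre of its underside; z up; the ears of its bail are on its +y and -y sides, 78 mm above the underside (134 mm apart, on the pail's axis).
- pail_centre (a point): Centre of the pail, half-way up (45 mm above its underside).
- bail (a joint): Swing angle of the bail about the line through the ears, rad: 0 = lying flat (level, its bar out on the pail's -x side, 55 mm beyond the rim), 1.57 = upright; stops at 0 and 2.0. The hinge is loose: a bail that is let go falls back flat.
- bail_grip (a point): Centre of the bail's bar, 110 mm from the hinge line. The bail is a U of 8 mm round steel; its bar, straight along y for 110 mm, has in its middle a round wooden grip 14 mm thick, 44 mm long, that turns freely on the bar. The bar is 78 mm above the bench when flat, 188 when upright. Axes turn with the bail: y along the bar; x, z as the pail's when flat.
- stand: Fixed stand, 14 mm foot plate, post and twin hook. Origin: on the bench straight below the middle of the hook's seat; x from the seat to the post (100 mm), z up; the hooked bar must lie along y. Height of the hook is NOT measured: its clamp is set by hand so that the middle of a just seated bar is 220 to 260 mm above the bench; look or feel for it.
- prongs (a point): Point on the bench 36 mm along the stand's y, below the +y prong; the other is at y = -36. Each 8 mm round prong is a trough open upward, centred on the seat: along x its mouth is 40 mm clear, its flat bottom 16 mm; its tips (centre line) rise 22 mm. The bare bar beside the wooden grip rests in both, fingers between the prongs (64 mm clear).
- post_top (a point): Top of the stand's 18 mm post, 312 mm above the bench. The whole hook, on its clamp on this post, gives downward on a spring, about 2.5 N per mm, to a hard stop after 15 mm. Brought in from the hook's open -x side with the bar about 294 mm high, the bail's sides pass outside the prongs, and bar and rim clear them at every hook setting.
- jar: Bystander: amber glass jar with metal lid, 68 mm wide, 100 mm high. Origin at its underside. May have changed places with the pail.
- bearing: Bystander: steel bearing ring, 64 mm wide, 18 mm high, lying flat.
- flange: Bystander: steel flange, 124 mm wide, 42 mm high.
- wrench: Bystander: wrench lying on the bench.
- hammer: Bystander: hammer lying on the bench.
- shaft: Bystander: steel shaft, 32 mm thick, 160 mm long, lying.
There are look-alikes about, which are no part of the job. What is shaped like the pail but pink is not meant.

How it is judged:
On the way, in this order (a step that is already met when the one before it is completed fails the run):
1. the bail is raised upright (within about 15 degrees) with the pail still standing within 30 mm of its place (value of joint bail between 1.3 and 1.85 rad and distance of pail_centre from where it was at the start of the episode below 0.03 m and height (world z) of pail_centre below 0.052 m and angle between pail's own z axis and vertical below 0.1 rad), for 0.2 s.
2. the bail lies over the hook, which bears at least 3 N, while the fingers still hold the bail (horizontal distance between bail_grip and stand below 0.02 m and height (world z) of bail_grip above 0.2 m and contact force between pail and stand above 3 N and contact force between the fingers and pail above 0.5 N), for 0.2 s.
At the end, for the whole second after the job is handed in: The pail hangs free by its bail from the hook: bar within 20 mm of the hook's seat in plan and above 200 mm, the hook bearing more than 3 N, the pail clear of the bench, level within 0.2 rad, moving slower than 60 mm/s, and let go (horizontal distance between bail_grip and stand below 0.02 m and height (world z) of bail_grip above 0.2 m and contact force between pail and stand above 3 N and height (world z) of pail_centre above 0.06 m and angle between pail's own z axis and vertical below 0.2 rad and linear speed of pail below 0.06 m/s and not (contact force between the fingers and pail above 0.1 N)); the robot touches nothing.
It fails at once if the pail or bail presses on the hook or stand with more than 18 N (contact force between pail and stand above 18 N).
It fails at once if the robot pushes on the stand or hook with more than 10 N (contact force between the arm and stand above 10 N).
It fails at once if the pail tips more than 0.5 rad (angle between pail's own z axis and vertical above 0.5 rad).
It fails at once if a bystander is moved more than 20 mm (distance of any of jar, bearing, flange, wrench, hammer, shaft from where it was at the start of the episode above 0.02 m).
It also fails if it takes over 72 s, if anything falls off the work surface, if the arm or the gripper's body presses on something with over 40 N, if the wrist force passes 120 N, or if a joint passes its speed limit or range.

## Working session

There is one attempt and no reset: what is moved stays moved. The work goes in short steps, Python scripts to look and compute and a shell command to move; the robot and the scene stay as the last step left them, time stands still between calls to the robot, and variables do not carry over. Pictures are saved under pics/ and viewed, and the job is handed in when it is done.

```bash
ls -la; mkdir -p pics
python3 - <<'E'
from bench import manip
import cv2, numpy as np
s=manip.read_state()
for k,v in s.items(): print(k,np.round(v,4).tolist())
for n in ("side","top"):
    p=manip.camera(n)
    cv2.imwrite(f"pics/{n}0.png",cv2.cvtColor(p["frame"],cv2.COLOR_RGB2BGR))
    print(n,np.round(p["camera_matrix"],1).tolist(),np.round(p["position"],4).tolist(),np.round(p["orientation"],4).tolist(),p["shot"])
    for t in ["pail","bail","stand","jar","bearing","flange","wrench","hammer","shaft","bail_grip","post_top","prongs"]:
        try:
            for d in manip.spot_in(t,p)[:3]: print(n,t,np.round(d["bbox"],1).tolist(),round(d["p"],2))
        except Exception as e: print(t,e)
E
```

```text
total 12
drwxr-xr-x  3 agent agent 4096 Dec  5 18:04 .
drwxr-xr-x 23 root  root  4096 Dec  5 18:04 ..
drwxr-xr-x  2 agent agent 4096 Dec  5 18:04 pics
clock 0.0
q [-1.2321, 0.2213, 1.5276, 0.0, 1.3947, -0.1261]
qd [-0.0005, -0.0014, 0.0007, -0.0003, 0.0009, -0.0007]
joint_efforts [0.0027, -49.6898, -38.9395, -0.0001, 0.011, -0.0]
tool_pos [0.2799, -0.5581, 0.2302]
tcp_rot [[0.8939, 0.4483, -0.0007], [0.4483, -0.8939, 0.0019], [0.0003, -0.002, -1.0]]
force [0.8104, -0.3658, 0.0003]
torque [0.0427, 0.0008, 0.0336]
finger_gap 0.0856
side [[497.3, 0.0, 279.7], [0.0, 497.3, 214.1], [0.0, 0.0, 1.0]] [0.3692, 1.2783, 0.9178] [[-0.9889, -0.0906, 0.1176], [-0.1467, 0.4753, -0.8675], [0.0226, -0.8751, -0.4833]] 1
side pail [284.0, 192.6, 328.9, 224.4] 0.88
side pail [352.6, 199.7, 392.7, 232.8] 0.78
side pail [291.2, 195.3, 330.7, 216.0] 0.61
side bail [314.6, 197.1, 332.0, 214.1] 0.62
side stand [201.6, 231.8, 285.6, 360.6] 0.69
side bearing [305.9, 284.7, 327.0, 299.3] 0.54
side bearing [232.9, 191.5, 265.5, 231.4] 0.25
side bearing [194.8, 232.9, 242.0, 241.6] 0.18
side flange [183.5, 245.5
[... 669 characters left out ...]
, 216.9, 408.9, 266.1] 0.76
top bail [348.5, 307.1, 405.9, 347.9] 0.68
top bail [129.4, 158.5, 199.2, 223.3] 0.4
top stand [126.6, 157.4, 199.1, 226.4] 0.91
top stand [351.5, 200.3, 408.8, 262.1] 0.3
top jar [286.7, 185.4, 312.9, 208.5] 0.6
top bearing [224.0, 241.9, 245.6, 264.4] 0.62
top flange [250.3, 116.1, 283.8, 153.7] 0.67
top wrench [125.0, 263.0, 163.6, 310.8] 0.91
top hammer [336.0, 151.1, 422.1, 177.6] 0.71
top shaft [308.4, 113.4, 319.5, 168.7] 0.86
top bail_grip [353.0, 217.6, 411.4, 262.7] 0.92
top bail_grip [350.4, 306.0, 405.6, 350.6] 0.86
top bail_grip [124.8, 262.1, 163.7, 312.0] 0.53
top post_top [129.5, 157.6, 199.7, 224.5] 0.68
top prongs [128.0, 156.4, 202.7, 223.1] 0.7
```

View pics/side0.png

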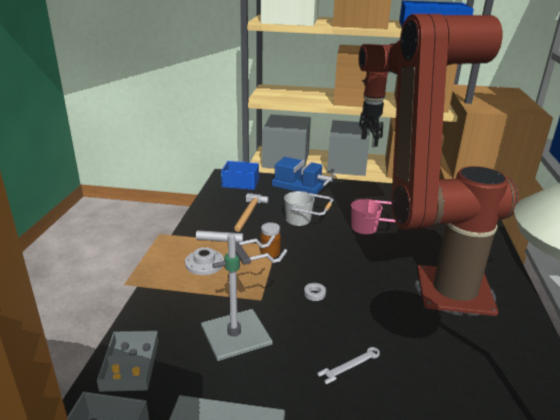

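View pics/top0.png

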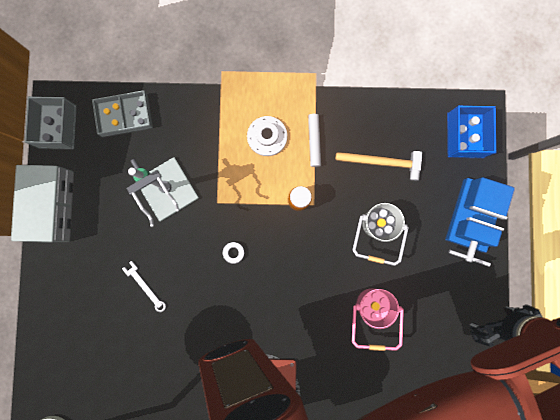

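The side view shows the grey pail at about (298,208), its bail out to the right with the grip at (326,205). The pink look-alike is at (367,217), the stand post is at (233,285), and the prongs reach right to about (285,255). In the top view the grey pail is at (384,222) with its grip at (376,260), and the stand's foot is at (167,188). I'll enlarge these areas for measuring.

```bash
cat > h.py <<'E'
import numpy as np, cv2
def ray(p,u,v):
    K=np.array(p["camera_matrix"]);R=np.array(p["orientation"]);c=np.array(p["position"])
    d=R@np.linalg.inv(K)@np.array([u,v,1.0]); return c,d/np.linalg.norm(d)
def atz(p,u,v,z):
    c,d=ray(p,u,v); return c+d*(z-c[2])/d[2]
def proj(p,X):
    K=np.array(p["camera_matrix"]);R=np.array(p["orientation"]);c=np.array(p["position"])
    X=np.atleast_2d(X); q=(X-c)@R; q=q@K.T; return q[:,:2]/q[:,2:]
def tri(p1,uv1,p2,uv2):
    c1,d1=ray(p1,*uv1);c2,d2=ray(p2,*uv2)
    A=np.stack([d1,-d2],1); t=np.linalg.lstsq(A,c2-c1,rcond=None)[0]
    a=c1+d1*t[0];b=c2+d2*t[1]; return (a+b)/2,np.linalg.norm(a-b)
def crop(p,x0,y0,x1,y1,s,name):
    f=cv2.cvtColor(p["frame"],cv2.COLOR_RGB2BGR)[y0:y1,x0:x1]
    f=cv2.resize(f,None,fx=s,fy=s,interpolation=cv2.INTER_CUBIC)
    g=10
    for x in range((x0//g+1)*g,x1,g):
        cv2.line(f,(int((x-x0+.5)*s),0),(int((x-x0+.5)*s),4),(0,255,255),1)
        if x%20==0: cv2.putText(f,str(x),(int((x-x0+.5)*s)-8,14),0,.35,(0,255,255),1)
    for y in range((y0//g+1)*g,y1,g):
        cv2.line(f,(0,int((y-y0+.5)*s)),(4,int((y-y0+.5)*s)),(0,255,255),1)
        if y%20==0: cv2.putText(f,str(y),(6,int((y-y0+.5)*s)+4),0,.35,(0,255,255),1)
    cv2.imwrite(name,f)
E
python3 - <<'E'
from bench import manip
from h import *
import pickle
S=manip.camera("side");T=manip.camera("top")
pickle.dump((S,T),open("/tmp/st0.pkl","wb"))
crop(S,190,185,350,305,5,"pics/s_pail.png")
crop(S,180,215,300,365,4,"pics/s_stand.png")
crop(T,340,190,430,280,6,"pics/t_pail.png")
crop(T,110,140,220,240,6,"pics/t_stand.png")
E
```

```text
(no output)
```

View pics/s_pail.png

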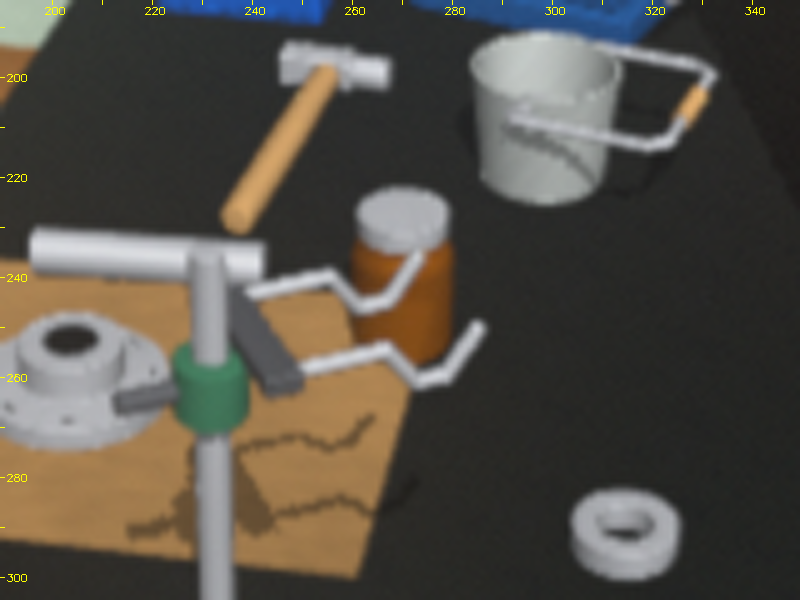

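View pics/s_stand.png

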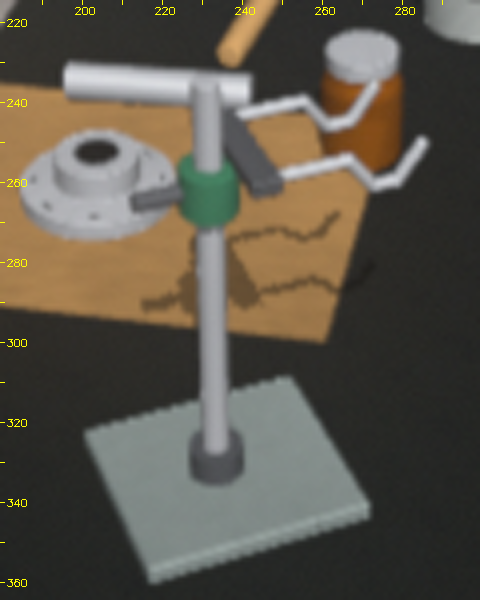

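View pics/t_pail.png

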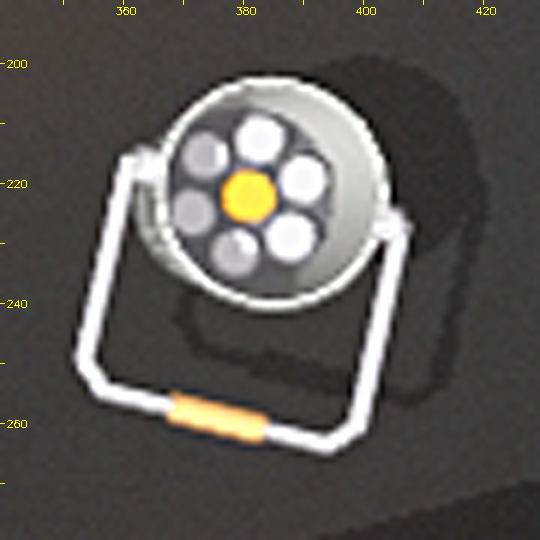

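View pics/t_stand.png

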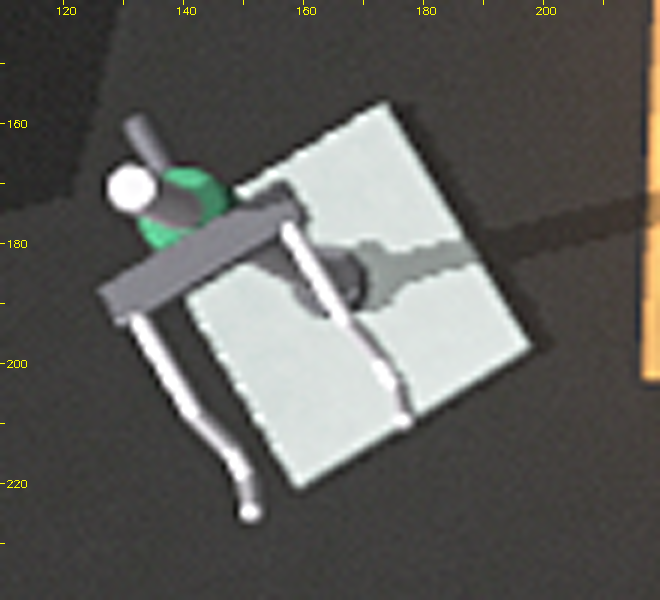

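Run:
```python
from h import *
import pickle
S,T=pickle.load(open("/tmp/st0.pkl","rb"))
def P(n,s,t):
    X,e=tri(S,s,T,t); print(n,np.round(X*1000,1),"err",round(e*1000,1)); return X
pt=P("post_top",(231,235),(131,171))
a=P("tip+",(285,249),(151,225)); b=P("tip-",(275,235.5),(177,210))
P("seat+?",(277,260.5),(150,220)); P("seat-?",(265.5,245),(174.5,206))
P("root+",(250.5,258.5),(132,193)); P("root-",(239,243.5),(157.5,178))
f=np.array([atz(T,*uv,0.014)for uv in[(173.5,157),(198,197),(159,220),(141,189)]]);print("foot",np.round(f*1000))
fs=np.array([atz(S,*uv,0.014)for uv in[(251,309),(201,323),(217,355.5),(271,341)]]);print("footS",np.round(fs*1000))
print("post base S",atz(S,233,332,0.014))
print("pail rim top",atz(T,384.8,222,0.09)*1000)
for uv in [(363,217),(405.5,226.5)]: print("ear",atz(T,*uv,0.078)*1000)
for uv in [(353,251),(358,254.5),(394,263.5),(400,260)]: print("bar",atz(T,*uv,0.078)*1000)
g=atz(T,375.3,259,0.078);print("grip",g*1000, "grip S",atz(S,327.5,205.5,0.078)*1000)
P("grip",(327.5,205.5),(375.3,259))
for uv in [(367.5,256.8),(383,261.5)]: print("gripends",atz(T,*uv,0.078)*1000)
```

```text
post_top [613.7 310.2 310.8] err 0.8
tip+ [489.9 272.3 262.4] err 1.3
tip- [526.2 210.6 259.8] err 2.9
seat+? [505.2 284.  234.6] err 5.2
seat-? [542.9 223.5 236.6] err 7.6
root+ [566.2 323.3 259.6] err 1.7
root- [606.2 262.5 258.6] err 0.7
foot [[708. 287.  14.]
 [585. 207.  14.]
 [512. 324.  14.]
 [606. 383.  14.]]
footS [[588. 213.  14.]
 [708. 292.  14.]
 [636. 401.  14.]
 [512. 328.  14.]]
post base S [0.61586619 0.31176509 0.014     ]
pail rim top [ 518.26619891 -345.01909853   90.        ]
ear [ 531.87590532 -285.19801796   78.        ]
ear [ 507.22452981 -408.10721425   78.        ]
bar [ 433.18620174 -257.18346218   78.        ]
bar [ 423.49810157 -271.64913889   78.        ]
bar [ 400.20431625 -375.15376365   78.        ]
bar [ 410.60160332 -392.35049336   78.        ]
grip [ 411.79339715 -321.43865811   78.        ] grip S [ 412.83572955 -325.28032227   78.        ]
grip [ 412.3 -320.8   80.4] err 0.8
gripends [ 417.55739868 -298.99802433   78.        ]
gripends [ 405.17102117 -343.57623368   78.        ]
```

Checks against the given sizes:
- **Post top:** 311 mm high against 312 given.
- **Prong tips:** 71.6 mm apart against 72 given.
- **Hinge line to grip:** 110.6 mm against 110 given.

From these, the grip is at about (412, -322, 78) mm and the pail's x axis points to about -12.5°. The stand's x axis points to about 33° and its seat is at about (529.5, 255.5) mm. I'll go above the grip first.

```bash
python3 -m handwheel '[[1.5,2.6,-0.9,0,0,0.099,4],[2.9,5.3,-1.8,0,0,0.197,4],[4.4,7.9,-2.7,0,0,0.296,4],[5.9,10.5,-3.6,0,0,0.395,4],[7.3,13.2,-4.5,0,0,0.493,4],[8.8,15.8,-5.4,0,0,0.592,4],[10.3,18.4,-6.3,0,0,0.691,4],[11.7,21.1,-7.2,0,0,0.79,4],[13.2,23.7,-8.1,0,0,0.888,4],[13.2,23.7,-8.1,0,0,0.888,4],[13.2,23.7,-8.1,0,0,0.888,4]]' 50
python3 - <<'E'
from bench import manip
from h import *
s=manip.read_state()
for k in ("clock","tool_pos","tcp_rot","force","finger_gap"): print(k,np.round(s[k],4).tolist())
T=manip.camera("top");S=manip.camera("side")
crop(T,340,190,430,280,6,"pics/t_pail1.png")
crop(S,230,150,390,270,5,"pics/s_pail1.png")
E
```

```text
clock: 2.32
tool_pos: [0.4125, -0.3202, 0.1498]
tcp_rot: [[0.214, 0.977, -0.001], [0.977, -0.214, 0.001], [0.0, -0.001, -1.0]]
force: [-0.1, 0.0, 0.3]
finger_gap: 0.0402
clock 2.3167
tool_pos [0.4125, -0.3202, 0.1498]
tcp_rot [[0.2141, 0.9768, -0.0008], [0.9768, -0.2141, 0.0007], [0.0005, -0.001, -1.0]]
force [-0.1125, 0.049, 0.3469]
finger_gap 0.0402
```

View pics/s_pail1.png

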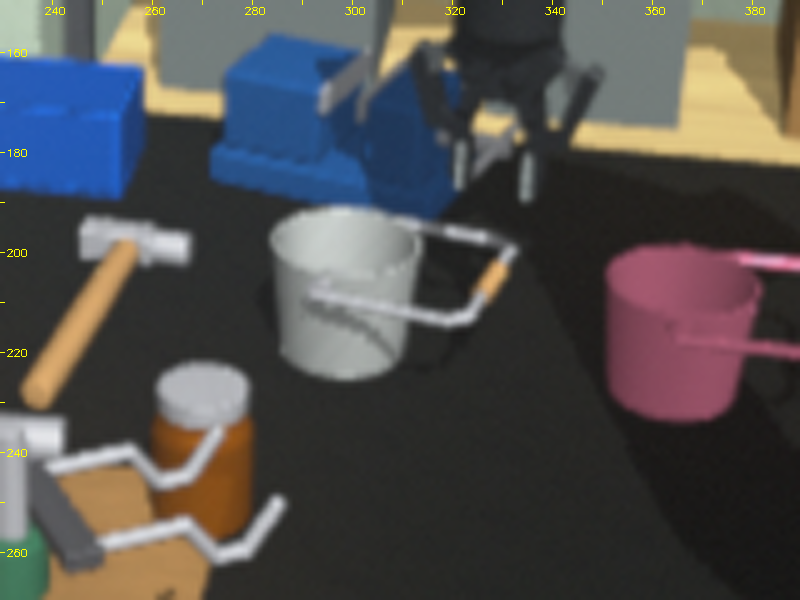

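View pics/t_pail1.png

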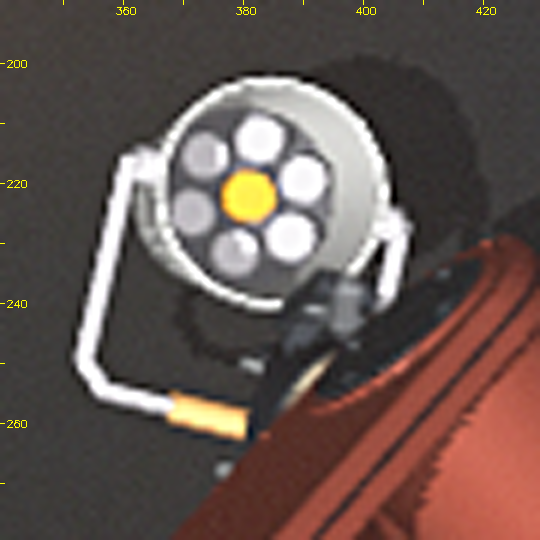

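Run:
```python
from h import *
import pickle
S,T=pickle.load(open("/tmp/st0.pkl","rb"))
j=np.array([0.9768,-0.2141,-0.001])
t=np.array([0.4125,-0.3202,0.1498])
X=np.array([t+j*.025,t-j*.025,t,[.412,-.322,.078]])
print(np.round(proj(T,X),1).tolist(),np.round(proj(S,X),1).tolist())
```

```text
[[383.5, 251.0], [379.5, 269.1], [381.5, 260.0], [375.5, 258.9]] [[322.1, 187.1], [335.7, 189.5], [328.9, 188.3], [327.7, 205.9]]
```

The side view shows the fingertips at (322,187) and (335,190) straddling the grip at (328,206). The projections of the TCP and grip agree to within 1–2 px. I'll go down and close on the grip.

```bash
python3 -m handwheel '[[0,-0.1,-2,0,0,0,4],[0,-0.1,-4,0,0,0,4],[0,-0.1,-6,0,0,0,4],[0,-0.1,-7.8,0,0,0,4],[0,-0.1,-9.1,0,0,0,4],[0,-0.1,-9.1,0,0,0,4],[0,-0.1,-9.1,0,0,0,0.5],[0,-0.1,-9.1,0,0,0,0.5],[0,-0.1,-9.1,0,0,0,0.5],[0,-0.1,-9.1,0,0,0,0.5],[0,-0.1,-9.1,0,0,0,0.5],[0,-0.1,-9.1,0,0,0,0.5]]' 50
python3 - <<'E'
from bench import manip
from h import *
s=manip.read_state()
for k in ("clock","tool_pos","force","finger_gap"): print(k,np.round(s[k],4).tolist())
S=manip.camera("side")
crop(S,230,150,390,270,5,"pics/s_pail2.png")
E
```

```text
clock: 3.42
tool_pos: [0.4125, -0.3238, 0.0605]
tcp_rot: [[0.216, 0.976, 0.001], [0.976, -0.216, -0.002], [-0.002, 0.001, -1.0]]
force: [-3.2, -1.7, 4.8]
finger_gap: 0.0121
clock 3.4167
tool_pos [0.4125, -0.3238, 0.0605]
force [-3.1811, -1.7123, 4.8131]
finger_gap 0.0121
```

View pics/s_pail2.png

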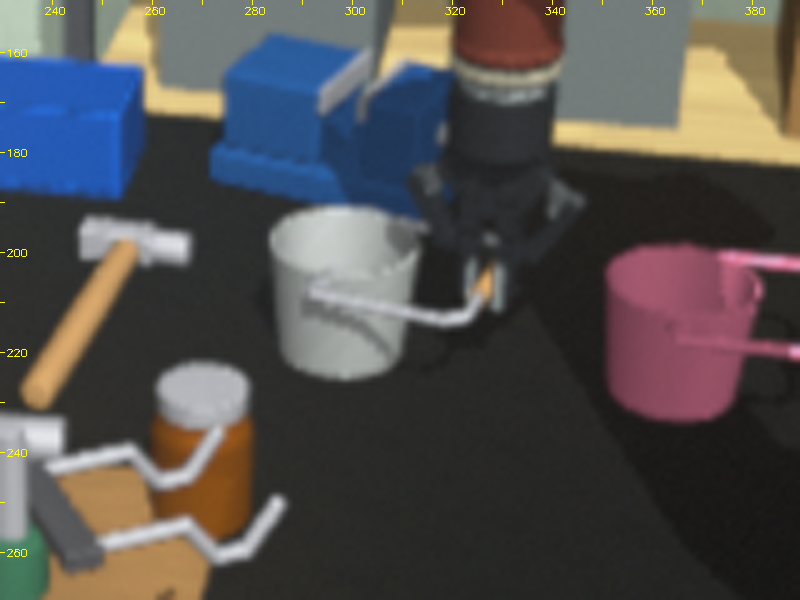

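The side view shows both fingers round the wooden grip at (327,206), and the pail has not moved. The gap is 12 mm on the 14 mm grip. Next I'll swing the first half of the arc slowly.

```bash
python3 -m handwheel '[[0.03,-0.01,0.86,0,0,0,0.5],[0.13,-0.03,1.72,0,0,0,0.5],[0.3,-0.07,2.57,0,0,0,0.5],[0.53,-0.12,3.4,0,0,0,0.5],[0.82,-0.18,4.21,0,0,0,0.5],[1.17,-0.26,4.99,0,0,0,0.5],[1.58,-0.35,5.75,0,0,0,0.5],[2.05,-0.46,6.47,0,0,0,0.5],[2.57,-0.57,7.14,0,0,0,0.5],[3.14,-0.7,7.78,0,0,0,0.5],[3.14,-0.7,7.78,0,0,0,0.5]]' 50
python3 - <<'E'
from bench import manip
from h import *
s=manip.read_state()
for k in ("clock","tool_pos","force","finger_gap"): print(k,np.round(s[k],4).tolist())
S=manip.camera("side")
crop(S,230,150,390,270,5,"pics/s_pail3.png")
E
```

```text
clock: 4.38
tool_pos: [0.4452, -0.3307, 0.1396]
tcp_rot: [[0.216, 0.976, 0.002], [0.976, -0.216, -0.002], [-0.002, 0.002, -1.0]]
force: [-6.2, 0.3, 7.1]
finger_gap: 0.0124
clock 4.3833
tool_pos [0.4452, -0.3307, 0.1396]
force [-6.2301, 0.3019, 7.0821]
finger_gap 0.0124
```

View pics/s_pail3.png

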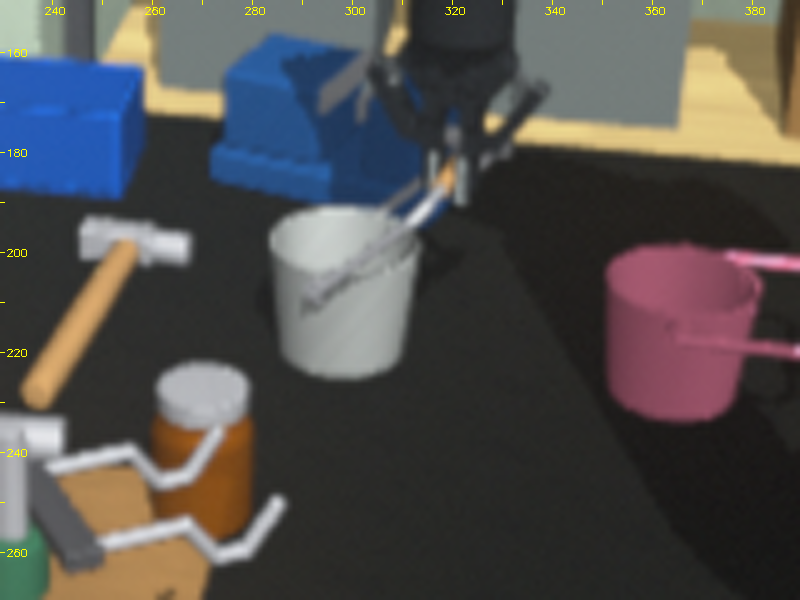

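The bail is at about 45° and the pail still stands where it was. The 9 N force is compression toward the hinge, so I'll finish the arc with a radius 2.5 mm larger.

```bash
python3 -m handwheel '[[-0.17,0.04,0.18,0,0,0,0.5],[0.46,-0.1,0.78,0,0,0,0.5],[1.14,-0.25,1.32,0,0,0,0.5],[1.85,-0.41,1.81,0,0,0,0.5],[2.61,-0.58,2.25,0,0,0,0.5],[3.39,-0.75,2.62,0,0,0,0.5],[4.2,-0.93,2.92,0,0,0,0.5],[5.03,-1.12,3.16,0,0,0,0.5],[5.87,-1.31,3.33,0,0,0,0.5],[6.73,-1.5,3.44,0,0,0,0.5],[7.59,-1.69,3.47,0,0,0,0.5],[7.59,-1.69,3.47,0,0,0,0.5]]' 50
python3 - <<'E'
from bench import manip
from h import *
s=manip.read_state()
for k in ("clock","tool_pos","force","finger_gap"): print(k,np.round(s[k],4).tolist())
S=manip.camera("side");T=manip.camera("top")
crop(S,230,150,390,270,5,"pics/s_pail4.png")
crop(T,340,190,430,280,6,"pics/t_pail4.png")
E
```

```text
clock: 5.43
tool_pos: [0.5205, -0.3465, 0.1712]
tcp_rot: [[0.216, 0.976, -0.0], [0.976, -0.216, 0.001], [0.001, -0.001, -1.0]]
force: [-0.5, 0.1, -7.2]
finger_gap: 0.0122
clock 5.4333
tool_pos [0.5205, -0.3465, 0.1712]
force [-0.5242, 0.1416, -7.1621]
finger_gap 0.0122
```

View pics/s_pail4.png

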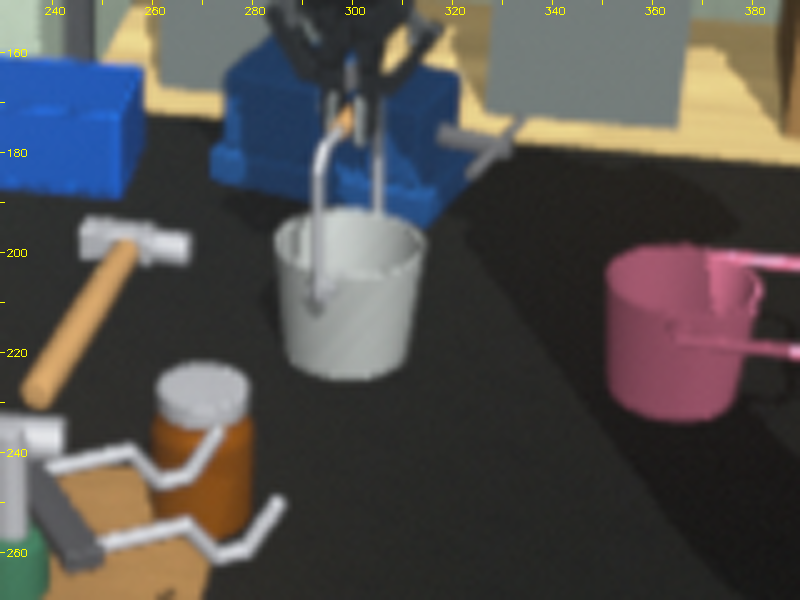

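View pics/t_pail4.png

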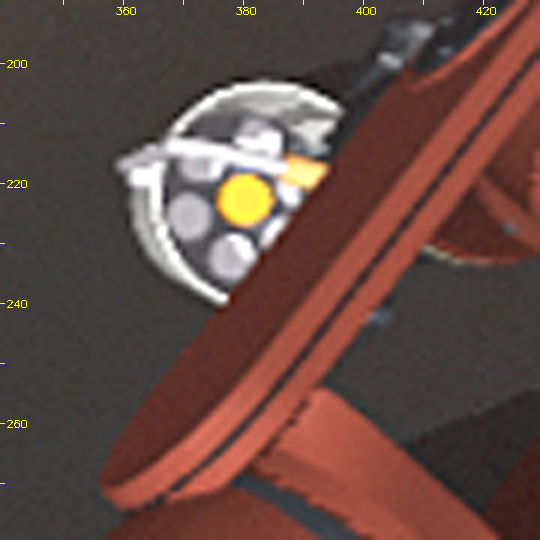

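The bail is upright. The side view shows the ear at (293,212) with the bar above it at (300,174), the pail's foot is still at (300,225), and the wrist reads -7 N. I'll hold this briefly and then lift gently.

```bash
python3 -m handwheel '[[0,0,-0.05,0,0,0,0.5],[0,0,-0.05,0,0,0,0.5],[0,0,-0.05,0,0,0,0.5],[0,0,0,0,0,0,0.5],[0,0,0.3,0,0,0,0.5],[0,0,0.8,0,0,0,0.5],[0,0,1.5,0,0,0,0.5],[0,0,2.4,0,0,0,0.5],[0,0,3.4,0,0,0,0.5],[0,0,4.4,0,0,0,0.5],[0,0,5.4,0,0,0,0.5],[0,0,6.4,0,0,0,0.5]]' 60; python3 -m handwheel '[[0,0,1,0,0,0,0.5],[0,0,2,0,0,0,0.5],[0,0,3,0,0,0,0.5],[0,0,4,0,0,0,0.5],[0,0,5,0,0,0,0.5],[0,0,5.8,0,0,0,0.5],[0,0,6.4,0,0,0,0.5],[0,0,6.7,0,0,0,0.5],[0,0,6.8,0,0,0,0.5],[0,0,6.8,0,0,0,0.5],[0,0,6.8,0,0,0,0.5],[0,0,6.8,0,0,0,0.5]]'
python3 - <<'E'
from bench import manip
from h import *
s=manip.read_state()
for k in ("clock","tool_pos","force","torque","finger_gap"): print(k,np.round(s[k],4).tolist())
S=manip.camera("side")
crop(S,230,110,390,230,5,"pics/s_pail5.png")
E
```

```text
clock: 6.53
tool_pos: [0.5196, -0.3468, 0.2375]
tcp_rot: [[0.216, 0.976, 0.001], [0.976, -0.216, -0.001], [-0.001, 0.001, -1.0]]
force: [0.7, 0.1, -6.7]
finger_gap: 0.0122
clock: 7.53
tool_pos: [0.5192, -0.3464, 0.3029]
tcp_rot: [[0.216, 0.976, -0.001], [0.976, -0.216, 0.001], [0.001, -0.001, -1.0]]
force: [0.8, -1.0, -6.2]
finger_gap: 0.0117
clock 7.5333
tool_pos [0.5192, -0.3464, 0.3029]
force [0.7593, -0.9702, -6.206]
torque [-0.0003, 0.01, -0.0241]
finger_gap 0.0117
```

View pics/s_pail5.png

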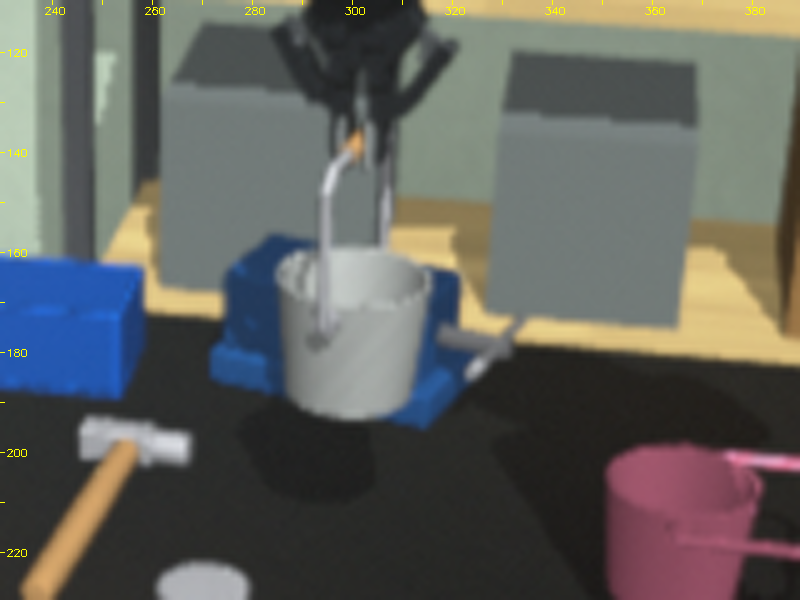

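The pail hangs level with the bar about 320 mm high, its foot at (300,192) above its shadow, and the wrist reads about -6.3 N. I'll carry it slowly to a point 130 mm before the hook and turn it 45.5° on the way.

```bash
python3 -m handwheel '[[-0.04,0.2,0,0,0,0.003,0.5],[-0.11,0.6,0,0,0,0.009,0.5],[-0.22,1.2,0,0,0,0.018,0.5],[-0.37,2,0,0,0,0.03,0.5],[-0.56,3,0,0,0,0.045,0.5],[-0.78,4.2,0,0,0,0.063,0.5],[-1.02,5.5,0,0,0,0.082,0.5],[-1.26,6.8,0,0,0,0.102,0.5],[-1.51,8.1,0,0,0,0.121,0.5],[-1.75,9.4,0,0,0,0.141,0.5],[-1.99,10.7,0,0,0,0.16,0.5],[-2.23,12,0,0,0,0.179,0.5]]'
python3 -m handwheel '[[-0.24,1.3,0,0,0,0.019,0.5],[-0.48,2.6,0,0,0,0.039,0.5],[-0.73,3.9,0,0,0,0.058,0.5],[-0.97,5.2,0,0,0,0.078,0.5],[-1.21,6.5,0,0,0,0.097,0.5],[-1.45,7.8,0,0,0,0.117,0.5],[-1.69,9.1,0,0,0,0.136,0.5],[-1.93,10.4,0,0,0,0.155,0.5],[-2.18,11.7,0,0,0,0.175,0.5],[-2.42,13,0,0,0,0.194,0.5],[-2.66,14.3,0,0,0,0.214,0.5],[-2.9,15.6,0,0,0,0.233,0.5]]'
```

```text
clock: 8.58
tool_pos: [0.4969, -0.2251, 0.3039]
tcp_rot: [[0.037, 0.999, 0.0], [0.999, -0.037, -0.0], [-0.0, 0.0, -1.0]]
force: [0.6, 0.1, -6.6]
finger_gap: 0.0118
clock: 9.58
tool_pos: [0.4679, -0.0693, 0.3038]
tcp_rot: [[-0.195, 0.981, 0.0], [0.981, 0.195, -0.0], [-0.0, 0.0, -1.0]]
force: [-0.4, 0.3, -7.3]
finger_gap: 0.0117
```

```bash
python3 -m handwheel '[[-0.24,1.3,0,0,0,0.019,0.5],[-0.48,2.6,0,0,0,0.039,0.5],[-0.73,3.9,0,0,0,0.058,0.5],[-0.97,5.2,0,0,0,0.078,0.5],[-1.21,6.5,0,0,0,0.097,0.5],[-1.45,7.8,0,0,0,0.117,0.5],[-1.69,9.1,0,0,0,0.136,0.5],[-1.93,10.4,0,0,0,0.155,0.5],[-2.18,11.7,0,0,0,0.175,0.5],[-2.42,13,0,0,0,0.194,0.5],[-2.66,14.3,0,0,0,0.214,0.5],[-2.9,15.6,0,0,0,0.233,0.5]]'
python3 -m handwheel '[[-0.24,1.3,0,0,0,0.02,0.5],[-0.48,2.6,0,0,0,0.039,0.5],[-0.73,3.9,0,0,0,0.058,0.5],[-0.97,5.2,0,0,0,0.078,0.5],[-1.21,6.5,0,0,0,0.097,0.5],[-1.43,7.7,0,0,0,0.115,0.5],[-1.6,8.6,0,0,0,0.129,0.5],[-1.71,9.2,0,0,0,0.138,0.5],[-1.78,9.6,0,0,0,0.144,0.5],[-1.82,9.8,0,0,0,0.147,0.5],[-1.84,9.9,0,0,0,0.149,0.5],[-1.84,9.9,0,0,0,0.149,0.5]]'
python3 - <<'E'
from bench import manip
from h import *
import pickle
s=manip.read_state()
for k in ("clock","tool_pos","tcp_rot","force","finger_gap"): print(k,np.round(s[k],4).tolist())
S=manip.camera("side");T=manip.camera("top")
pickle.dump((S,T,s),open("/tmp/st1.pkl","wb"))
crop(S,190,150,390,300,4,"pics/s_6.png")
crop(T,110,140,260,250,5,"pics/t_6.png")
E
```

```text
clock: 10.58
tool_pos: [0.4387, 0.0866, 0.3039]
tcp_rot: [[-0.416, 0.909, 0.0], [0.909, 0.416, 0.0], [-0.0, 0.0, -1.0]]
force: [-0.3, 0.2, -6.3]
finger_gap: 0.0122
clock: 11.58
tool_pos: [0.4208, 0.1842, 0.3038]
tcp_rot: [[-0.545, 0.839, -0.0], [0.839, 0.545, -0.0], [-0.0, -0.0, -1.0]]
force: [0.3, -0.6, -6.7]
finger_gap: 0.0121
clock 11.5833
tool_pos [0.4208, 0.1842, 0.3038]
tcp_rot [[-0.5445, 0.8387, -0.0], [0.8387, 0.5445, -0.0002], [-0.0002, -0.0001, -1.0]]
force [0.2612, -0.5909, -6.7098]
finger_gap 0.0121
```

View pics/s_6.png

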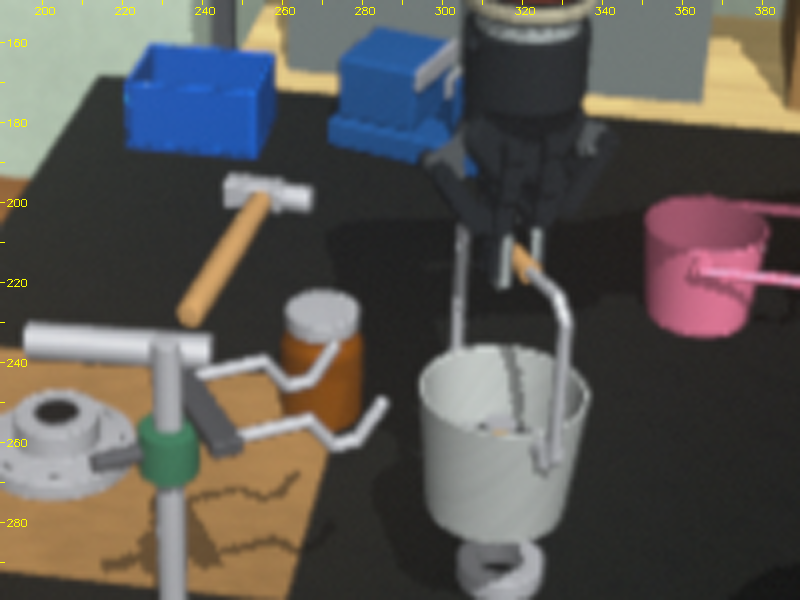

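View pics/t_6.png

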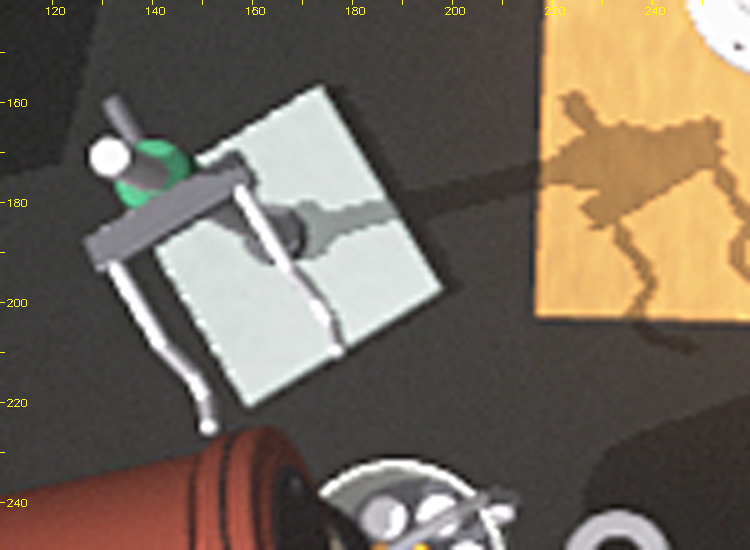

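Run:
```python
from h import *
import pickle
from scipy.optimize import least_squares
S,T=pickle.load(open("/tmp/st0.pkl","rb")); _,_,s=pickle.load(open("/tmp/st1.pkl","rb"))
m=.001
def pts(z): 
    L={}
    for n,y in (("+",36),("-",-36)):
        for k,x,dz in (("tip",-24,22),("br",-8,0),("bl",8,0),("cr",24,22)): L[k+n]=(x,y,z/m+dz)
    L["post"]=(100,0,312); return L
oS={"tip+":(285.3,250),"br+":(279.3,259.9),"bl+":(273.1,260.9),"cr+":(266.9,253.9),"tip-":(273.5,236),"br-":(267.1,244.5),"bl-":(261.9,245.7),"cr-":(255.7,238.9),"post":(231.1,234.5)}
oT={"tip+":(151.2,225),"br+":(149.5,217.3),"cr+":(141.2,208.2),"tip-":(176.8,209.7),"br-":(174.5,203.3),"cr-":(167.7,193.2),"post":(131.2,170.7)}
def W(p,L,k):
    x,y,a,z=p; c,sn=np.cos(a),np.sin(a); q=np.array(L[k])*m
    return np.array([x+c*q[0]-sn*q[1],y+sn*q[0]+c*q[1],q[2]])
def res(p):
    L=pts(p[3]); r=[]
    for cam,o in((S,oS),(T,oT)):
        for k,v in o.items(): r+=list(proj(cam,W(p,L,k))[0]-np.array(v))
    return np.array(r)
f=least_squares(res,[.53,.255,.576,.237],loss="soft_l1",x_scale=[.01,.01,.1,.01])
print(np.round(f.x,4),np.degrees(f.x[2]),"bar z",f.x[3]+.008,"rms px",np.sqrt(np.mean(res(f.x)**2)))
print(np.round(res(f.x).reshape(-1,2),1).tolist())
J=f.jac; C=np.linalg.inv(J.T@J); print("sd",np.sqrt(np.diag(C))*np.sqrt(np.mean(res(f.x)**2)))
t=s["tool_pos"]+np.array([0,0,.0175]); R=s["tcp_rot"]
print("proj bar",proj(S,[t,t+R[:,0]*.055,t-R[:,0]*.055]).round(1).tolist())
```

```text
[0.5296 0.2557 0.5653 0.2375] 32.39005111626291 bar z 0.24552123983486593 rms px 0.620863690006075
[[-0.2, 0.2], [-0.4, -0.7], [-0.2, -0.3], [-0.1, 0.4], [-0.1, -0.2], [0.4, -0.1], [-0.3, -0.0], [0.1, 0.6], [0.0, -0.1], [-0.2, -0.3], [0.9, 2.3], [0.0, -0.2], [-0.4, -0.1], [0.8, 1.5], [-1.1, -0.3], [-0.0, -0.1]]
sd [0.00043134 0.00060774 0.0090079  0.00072613]
proj bar [[318.1, 213.1], [329.0, 223.2], [308.0, 203.6]]
```

Run:
```python
from h import *
import pickle
S,T,s=pickle.load(open("/tmp/st1.pkl","rb"))
t=s["tool_pos"]; R=s["tcp_rot"]
f=cv2.cvtColor(S["frame"],cv2.COLOR_RGB2BGR)[195:290,285:350]
k=9; f=cv2.resize(f,None,fx=k,fy=k,interpolation=cv2.INTER_CUBIC)
f=f[:600]
def dot(X,c):
    u,v=proj(S,X)[0]; cv2.circle(f,(int((u-285+.5)*k),int((v-195+.5)*k)),3,c,-1)
dot(t,(0,0,255))
for dz in (.010,.0175): 
    for y in (-.055,0,.055): dot(t+np.array([0,0,dz])+R[:,0]*y,(0,255,0) if dz>.015 else (255,255,0))
for d in (.006,-.006,.015,-.015): dot(t+R[:,1]*d,(0,0,255))
cv2.imwrite("pics/z6.png",f)
```

```text
(no output)
```

View pics/z6.png

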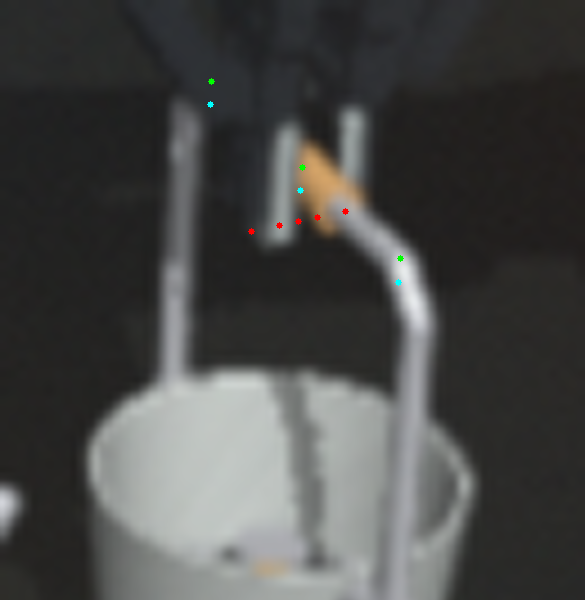

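The zoom confirms the bar lies 17.5 mm above the TCP: the predicted corner falls on the bail's corner at zoom pixel (400,258). The stand fit, with 0.6 px residual, gives:
- **Seat:** (529.6, 255.7) mm
- **Yaw:** 32.4°
- **Seated bar height:** about 245.5 mm

Now I'll go down to a bar height of 294 mm and approach from the open side.

```bash
python3 -m handwheel '[[0.17,0.11,-0.2,0,0,-0.002,0.5],[0.5,0.33,-0.6,0,0,-0.004,0.5],[1,0.66,-1.1,0,0,-0.007,0.5],[1.67,1.1,-1.6,0,0,-0.01,0.5],[2.51,1.65,-2.1,0,0,-0.01,0.5],[3.34,2.2,-2.5,0,0,-0.01,0.5],[4.18,2.75,-2.7,0,0,-0.01,0.5],[5.01,3.3,-2.7,0,0,-0.01,0.5],[5.85,3.84,-2.7,0,0,-0.01,0.5],[6.6,4.34,-2.7,0,0,-0.01,0.5],[7.1,4.67,-2.7,0,0,-0.01,0.5],[7.3,4.8,-2.7,0,0,-0.01,0.5]]'
python3 - <<'E'
from bench import manip
from h import *
s=manip.read_state()
for k in ("clock","tool_pos","tcp_rot","force","finger_gap"): print(k,np.round(s[k],4).tolist())
S=manip.camera("side");T=manip.camera("top")
crop(S,190,180,350,300,5,"pics/s_7.png")
crop(T,100,140,220,240,5,"pics/t_7.png")
E
```

```text
clock: 12.68
tool_pos: [0.4946, 0.233, 0.2767]
tcp_rot: [[-0.536, 0.844, 0.0], [0.844, 0.536, 0.0], [0.0, 0.0, -1.0]]
force: [0.4, -0.3, -7.0]
finger_gap: 0.0122
clock 12.6833
tool_pos [0.4946, 0.233, 0.2767]
tcp_rot [[-0.5364, 0.8439, 0.0001], [0.8439, 0.5364, 0.0001], [0.0, 0.0002, -1.0]]
force [0.3555, -0.2895, -6.9909]
finger_gap 0.0122
```

View pics/s_7.png

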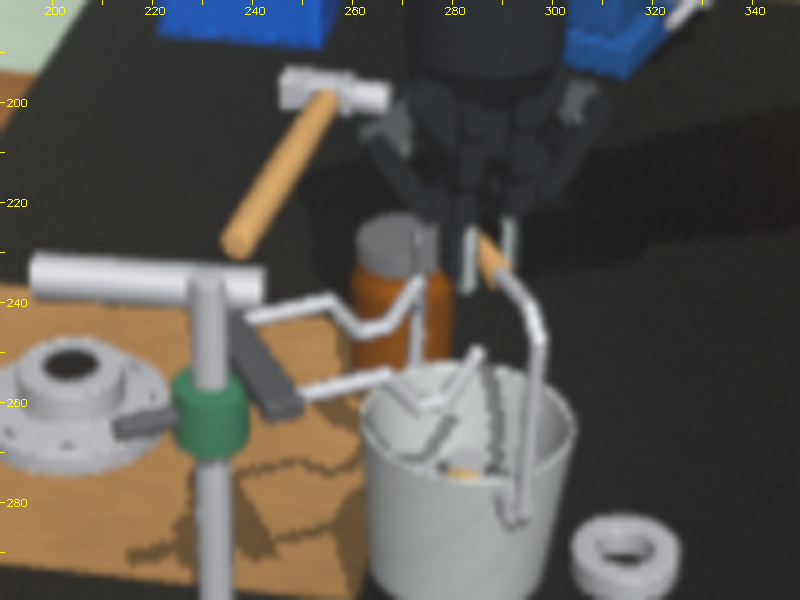

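View pics/t_7.png

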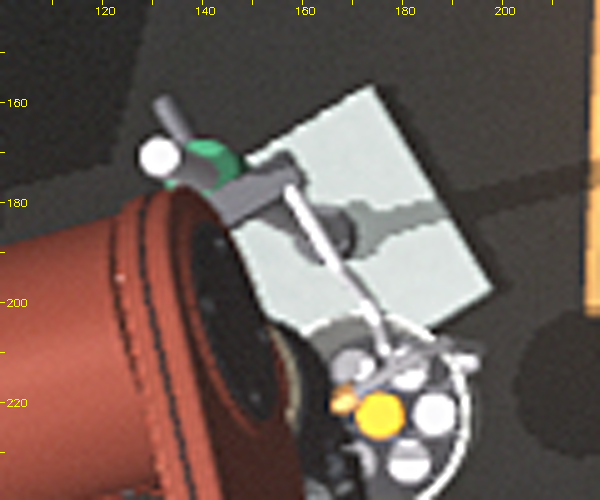

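The bar is about 42 mm short of the seat. In the top view the -y prong at (177,210) lies between the wooden grip at (169,219) and the bail's side at (190,211), which is what we need. I'll go the rest of the way over the seat.

```bash
python3 -m handwheel '[[0.18,0.11,0,0,0,0,0.5],[0.53,0.34,0,0,0,0,0.5],[1.05,0.68,0,0,0,0,0.5],[1.61,1.04,0,0,0,0,0.5],[2.17,1.41,0,0,0,0,0.5],[2.66,1.73,0,0,0,0,0.5],[3.05,1.97,0,0,0,0,0.5],[3.29,2.13,0,0,0,0,0.5],[3.43,2.22,0,0,0,0,0.5],[3.5,2.27,0,0,0,0,0.5],[3.5,2.27,0,0,0,0,0.5],[3.5,2.27,0,0,0,0,0.5]]'
python3 - <<'E'
from bench import manip
from h import *
s=manip.read_state()
for k in ("clock","tool_pos","tcp_rot","force","finger_gap"): print(k,np.round(s[k],4).tolist())
S=manip.camera("side");T=manip.camera("top")
crop(S,190,180,350,300,5,"pics/s_8.png")
crop(T,100,140,220,240,5,"pics/t_8.png")
E
```

```text
clock: 13.78
tool_pos: [0.5286, 0.255, 0.2767]
tcp_rot: [[-0.536, 0.844, -0.0], [0.844, 0.536, -0.0], [0.0, -0.0, -1.0]]
force: [0.0, 0.3, -6.4]
finger_gap: 0.0122
clock 13.7833
tool_pos [0.5286, 0.255, 0.2767]
tcp_rot [[-0.5362, 0.8441, -0.0004], [0.8441, 0.5362, -0.0002], [0.0, -0.0004, -1.0]]
force [0.0489, 0.3405, -6.3977]
finger_gap 0.0122
```

View pics/s_8.png

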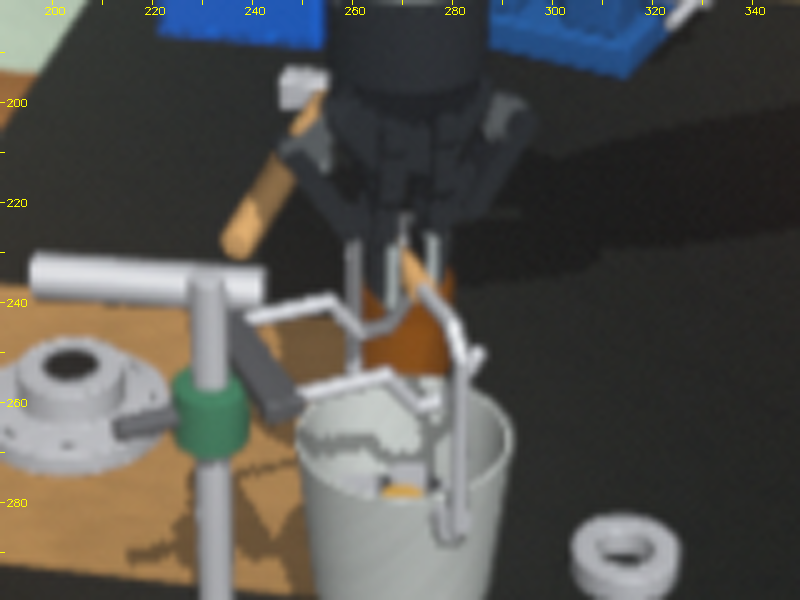

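View pics/t_8.png

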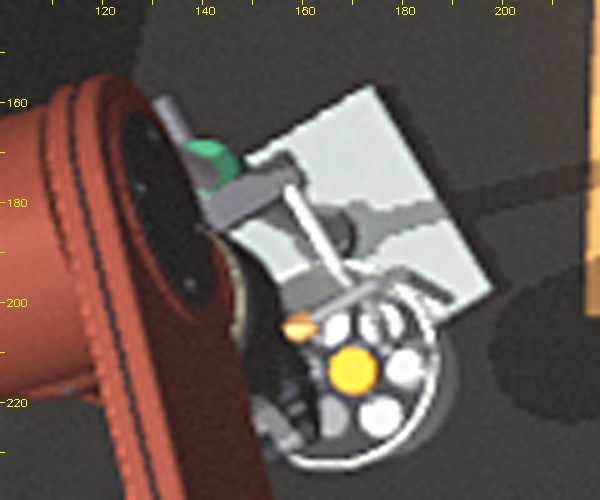

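The bar is over the trough. I'll lower to about 254 mm bar height first and then feel for the hook in small steps.

```bash
python3 -m handwheel '[[0.05,0.03,-0.2,0,0,0,0.5],[0.1,0.05,-0.6,0,0,0,0.5],[0.1,0.05,-1.1,0,0,0,0.5],[0.1,0.05,-1.6,0,0,0,0.5],[0.1,0.05,-2.1,0,0,0,0.5],[0.1,0.05,-2.6,0,0,0,0.5],[0.1,0.05,-3.1,0,0,0,0.5],[0.1,0.05,-3.5,0,0,0,0.5],[0.1,0.05,-3.8,0,0,0,0.5],[0.1,0.05,-4,0,0,0,0.5],[0.1,0.05,-4,0,0,0,0.5],[0.1,0.05,-4,0,0,0,0.5]]'
python3 - <<'E'
from bench import manip
from h import *
s=manip.read_state()
for k in ("clock","tool_pos","force","finger_gap"): print(k,np.round(s[k],4).tolist())
S=manip.camera("side")
crop(S,190,180,350,300,5,"pics/s_9.png")
s=manip.read_state(); print(np.round(s["force"],2))
E
```

```text
clock: 14.88
tool_pos: [0.5298, 0.2556, 0.2369]
tcp_rot: [[-0.536, 0.844, 0.0], [0.844, 0.536, 0.0], [-0.0, 0.0, -1.0]]
force: [0.6, 1.0, -5.8]
finger_gap: 0.0122
clock 14.8833
tool_pos [0.5298, 0.2556, 0.2369]
force [0.5714, 1.0428, -5.8254]
finger_gap 0.0122
[ 0.52 -0.02 -7.74]
```

View pics/s_9.png

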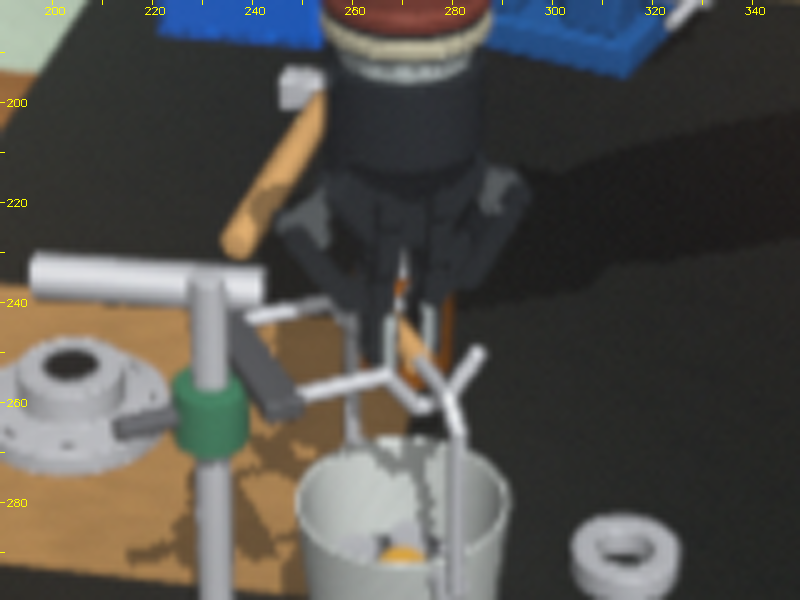

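```bash
python3 -m handwheel '[[0,0,-0.1,0,0,0,0.5],[0,0,-0.2,0,0,0,0.5],[0,0,-0.3,0,0,0,0.5],[0,0,-0.4,0,0,0,0.5],[0,0,-0.5,0,0,0,0.5],[0,0,-0.5,0,0,0,0.5]]' | grep -E "pos|force"; for i in 1; do python3 -m handwheel '[[0,0,0,0,0,0,0.5],[0,0,0,0,0,0,0.5]]' | grep force;  python3 -m handwheel '[[0,0,0,0,0,0,0.5],[0,0,0,0,0,0,0.5]]' | grep force; done
```

```text
tool_pos: [0.5296, 0.2555, 0.2314]
force: [-0.2, -0.9, -6.2]
force: [-0.5, 0.1, -5.6]
force: [0.4, 0.1, -7.0]
```

```bash
python3 -m handwheel '[[0,0,-0.05,0,0,0,0.5],[0,0,-0.1,0,0,0,0.5],[0,0,-0.1,0,0,0,0.5]]' | grep -E "pos|force";python3 -m handwheel '[[0,0,0,0,0,0,0.5],[0,0,0,0,0,0,0.5]]' | grep force;  python3 -m handwheel '[[0,0,0,0,0,0,0.5],[0,0,0,0,0,0,0.5]]' | grep force
```

```text
tool_pos: [0.5297, 0.2556, 0.2306]
force: [-0.4, 0.2, -7.7]
force: [-0.1, -0.3, -7.8]
force: [0.6, -0.0, -6.8]
```

```bash
python3 -m handwheel '[[0,0,-0.05,0,0,0,0.5],[0,0,-0.1,0,0,0,0.5],[0,0,-0.1,0,0,0,0.5]]' | grep -E "pos|force";python3 -m handwheel '[[0,0,0,0,0,0,0.5],[0,0,0,0,0,0,0.5]]' | grep force;  python3 -m handwheel '[[0,0,0,0,0,0,0.5]]' | grep force; echo; python3 -m handwheel '[[0,0,-0.05,0,0,0,0.5],[0,0,-0.1,0,0,0,0.5],[0,0,-0.1,0,0,0,0.5]]' | grep -E "pos|force";python3 -m handwheel '[[0,0,0,0,0,0,0.5],[0,0,0,0,0,0,0.5]]' | grep force;  python3 -m handwheel '[[0,0,0,0,0,0,0.5]]' | grep force
```

```text
tool_pos: [0.5297, 0.2556, 0.2296]
force: [0.4, -0.8, -6.4]
force: [0.1, -0.7, -7.1]
force: [-0.4, 0.4, -7.5]

tool_pos: [0.5297, 0.2556, 0.2286]
force: [-0.5, 0.7, -7.1]
force: [-0.5, 1.0, -7.1]
force: [0.5, -0.2, -6.9]
```

Still carrying the full 6.9 N or so, with the bar at about 246 mm. I'll continue in 1 mm steps.

```bash
python3 -m handwheel '[[0,0,-0.05,0,0,0,0.5],[0,0,-0.1,0,0,0,0.5],[0,0,-0.1,0,0,0,0.5]]' | grep -E "pos|force";python3 -m handwheel '[[0,0,0,0,0,0,0.5],[0,0,0,0,0,0,0.5]]' | grep force;  python3 -m handwheel '[[0,0,0,0,0,0,0.5]]' | grep force
python3 - <<'E'
from bench import manip
from h import *
S=manip.camera("side")
f=cv2.cvtColor(S["frame"],cv2.COLOR_RGB2BGR)[225:290,235:305]
cv2.imwrite("pics/s_10.png",cv2.resize(f,None,fx=9,fy=9,interpolation=cv2.INTER_CUBIC))
E
```

```text
tool_pos: [0.5297, 0.2556, 0.2276]
force: [-0.4, 0.1, -6.9]
force: [0.6, -0.1, -7.0]
force: [1.1, -0.5, -7.4]
```

View pics/s_10.png

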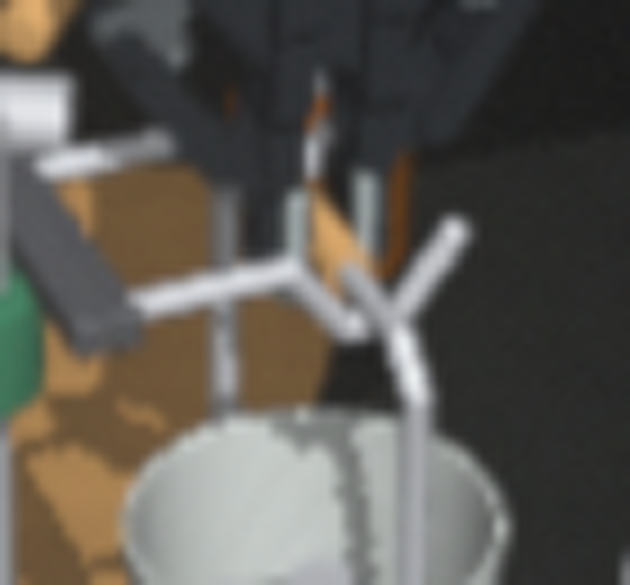

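Run:
```python
from h import *
import pickle
S,T=pickle.load(open("/tmp/st0.pkl","rb"))
x,y,a,z=.5296,.2557,.5653,.2375
def w(q): return np.array([x+np.cos(a)*q[0]-np.sin(a)*q[1],y+np.sin(a)*q[0]+np.cos(a)*q[1],q[2]])
def px(X): u,v=proj(S,X)[0]; return [round((u-234.5)*9),round((v-224.5)*9)]
for n,q in (("seated bar y36",(0,.036,.2455)),("y22",(0,.022,.2455)),("y55",(0,.055,.2455)),("bottom-8",(-.008,.036,z)),("bottom+8",(.008,.036,z)),("tip",(-.024,.036,z+.022)),("crest",(.024,.036,z+.022))): print(n,px(w(q)))
t=np.array([.5297,.2556,.2276]); R=np.array([-.536,.844,0])
for o in (.015,.0175,.02,.024):print(o,[px(t+[0,0,o]+R*d) for d in (.022,.036,.055)])
```

```text
seated bar y36 [373, 294]
y22 [352, 267]
y55 [402, 331]
bottom-8 [399, 312]
bottom+8 [345, 325]
tip [456, 232]
crest [291, 269]
0.015 [[352, 275], [372, 302], [401, 339]]
0.0175 [[352, 268], [373, 295], [401, 332]]
0.02 [[352, 260], [373, 287], [401, 324]]
0.024 [[352, 248], [373, 274], [402, 311]]
```

By projection the bar centre at (373,297) sits about 7.5–8 mm above the prong centre line at (373,318), so it is just at contact. The wrist still reads full weight, so I'll go on in 1 mm steps.

```bash
python3 -m handwheel '[[0,0,-0.05,0,0,0,0.5],[0,0,-0.1,0,0,0,0.5],[0,0,-0.1,0,0,0,0.5]]' | grep -E "pos|force";python3 -m handwheel '[[0,0,0,0,0,0,0.5],[0,0,0,0,0,0,0.5]]' | grep force;  python3 -m handwheel '[[0,0,0,0,0,0,0.5]]' | grep force; echo; python3 -m handwheel '[[0,0,-0.05,0,0,0,0.5],[0,0,-0.1,0,0,0,0.5],[0,0,-0.1,0,0,0,0.5]]' | grep -E "pos|force";python3 -m handwheel '[[0,0,0,0,0,0,0.5],[0,0,0,0,0,0,0.5]]' | grep force;  python3 -m handwheel '[[0,0,0,0,0,0,0.5]]' | grep force
```

```text
tool_pos: [0.5297, 0.2556, 0.2267]
force: [-0.1, 0.5, -6.5]
force: [0.5, -0.4, -6.5]
force: [0.0, -0.3, -6.1]

tool_pos: [0.5298, 0.2556, 0.2259]
force: [-1.5, -0.1, -5.7]
force: [-0.7, -0.4, -5.4]
force: [-0.7, -0.5, -5.1]
```

The hook is starting to carry: the reading dropped from -7.0 to -5.3 N.

```bash
python3 -m handwheel '[[0,0,-0.05,0,0,0,0.5],[0,0,-0.1,0,0,0,0.5],[0,0,-0.1,0,0,0,0.5]]' | grep -E "pos|force";python3 -m handwheel '[[0,0,0,0,0,0,0.5],[0,0,0,0,0,0,0.5]]' | grep force;  python3 -m handwheel '[[0,0,0,0,0,0,0.5]]' | grep force; echo; python3 -m handwheel '[[0,0,-0.05,0,0,0,0.5],[0,0,-0.1,0,0,0,0.5],[0,0,-0.1,0,0,0,0.5]]' | grep -E "pos|force";python3 -m handwheel '[[0,0,0,0,0,0,0.5],[0,0,0,0,0,0,0.5]]' | grep force;  python3 -m handwheel '[[0,0,0,0,0,0,0.5]]' | grep force
```

```text
tool_pos: [0.5298, 0.2556, 0.225]
force: [-0.7, -0.7, -4.8]
force: [0.3, 0.2, -4.1]
force: [-1.8, -0.4, -3.8]

tool_pos: [0.5298, 0.2556, 0.224]
force: [-1.9, -0.0, -2.1]
force: [-0.9, -0.5, -2.4]
force: [-0.7, -1.0, -1.9]
```

```bash
python3 -m handwheel '[[0,0,-0.05,0,0,0,0.5],[0,0,-0.1,0,0,0,0.5],[0,0,-0.1,0,0,0,0.5]]' | grep -E "pos|force";python3 -m handwheel '[[0,0,0,0,0,0,0.5],[0,0,0,0,0,0,0.5]]' | grep force;  python3 -m handwheel '[[0,0,0,0,0,0,0.5],[0,0,0,0,0,0,0.5]]' | grep -E "force|clock"
python3 - <<'E'
from bench import manip
from h import *
S=manip.camera("side");T=manip.camera("top")
crop(S,190,180,350,300,5,"pics/s_11.png")
crop(T,100,140,220,240,5,"pics/t_11.png")
E
```

```text
tool_pos: [0.5299, 0.2556, 0.223]
force: [-2.4, -1.3, -0.6]
force: [-1.6, -0.2, -1.7]
clock: 20.48
force: [-0.9, -1.2, -0.2]
```

View pics/s_11.png

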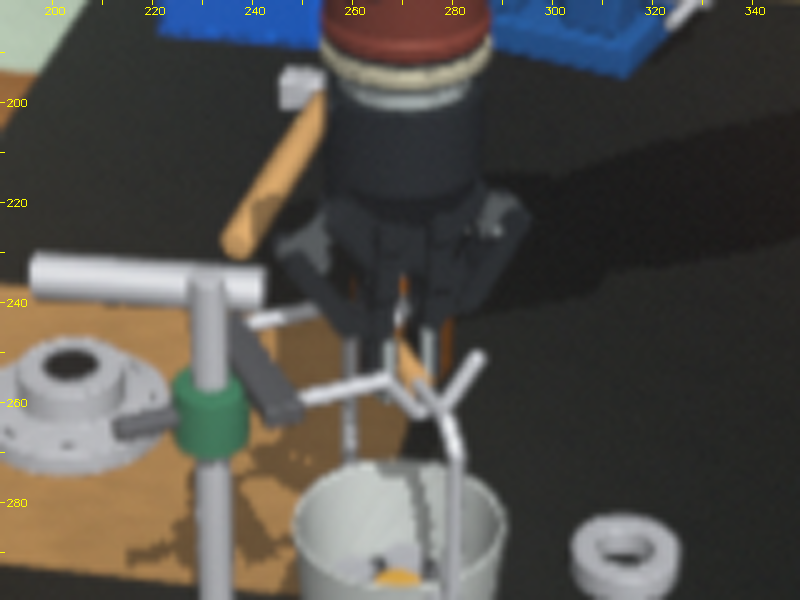

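View pics/t_11.png

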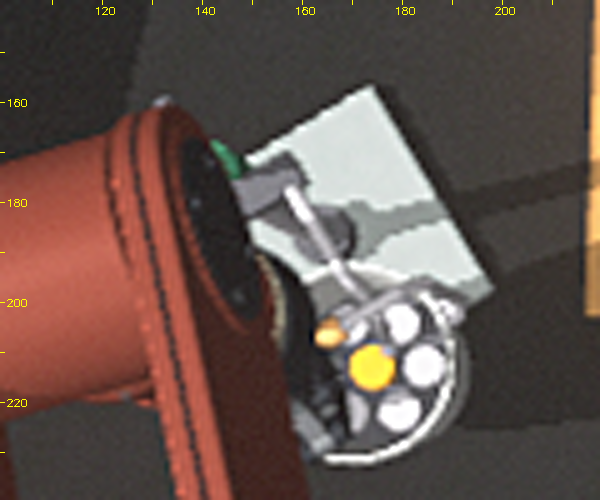

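Both views show the bar down in the troughs: it crosses the +y prong at (276,258) in the side view and the -y prong at (172,200) in the top view. The wrist load has gone from -7 to about -0.5 N, so the hook has taken the weight. I'll hold this and then open the fingers to 4 cm.

```bash
python3 -m handwheel '[[0,0,0,0,0,0,0.5],[0,0,0,0,0,0,0.5],[0,0,0,0,0,0,1.8],[0,0,0,0,0,0,2.5],[0,0,0,0,0,0,3.2],[0,0,0,0,0,0,4],[0,0,0,0,0,0,4],[0,0,0,0,0,0,4],[0,0,0,0,0,0,4]]' 20
python3 - <<'E'
from bench import manip
from h import *
S=manip.camera("side");T=manip.camera("top")
crop(S,190,180,350,300,5,"pics/s_12.png")
crop(T,100,140,220,240,5,"pics/t_12.png")
print(manip.read_state()["force"].round(2) if hasattr(manip.read_state()["force"],"round") else manip.read_state()["force"])
E
```

```text
clock: 21.33
tool_pos: [0.5298, 0.2556, 0.2228]
tcp_rot: [[-0.536, 0.844, 0.0], [0.844, 0.536, 0.0], [-0.0, 0.0, -1.0]]
force: [-0.4, -0.4, 0.3]
finger_gap: 0.0399
[ 0.2  -0.06  0.23]
```

View pics/s_12.png

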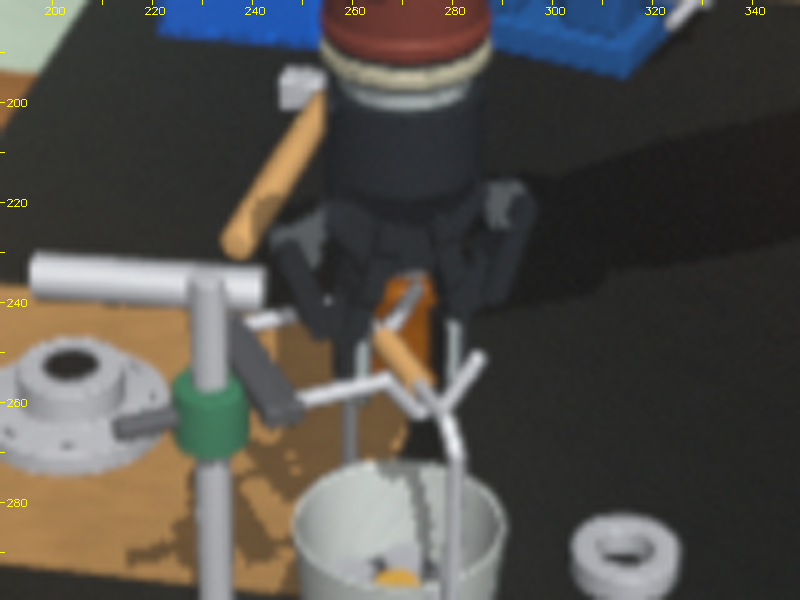

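View pics/t_12.png

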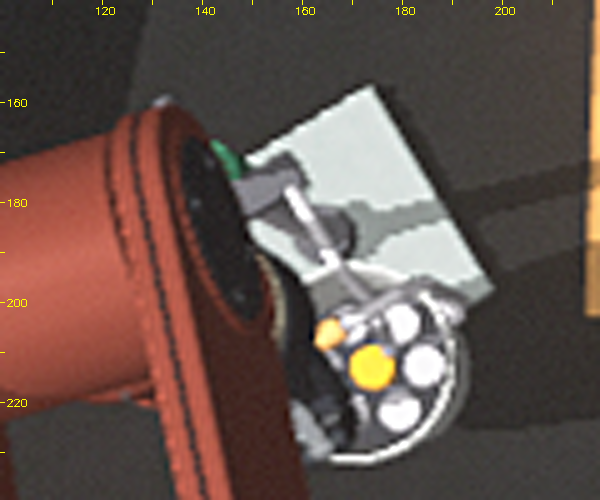

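The fingers are open with the wooden grip free between them at (270,251), the pail hasn't moved, and the wrist reads about 0. I'll retreat straight up.

```bash
python3 -m handwheel '[[0,0,0.3,0,0,0,4],[0,0,0.8,0,0,0,4],[0,0,1.5,0,0,0,4],[0,0,2.3,0,0,0,4],[0,0,3.2,0,0,0,4],[0,0,4.2,0,0,0,4],[0,0,5.4,0,0,0,4],[0,0,6.8,0,0,0,4],[0,0,8.2,0,0,0,4],[0,0,9.6,0,0,0,4],[0,0,11,0,0,0,4],[0,0,12,0,0,0,4]]'; python3 -m handwheel '[[-0.5,-0.3,0.5,0,0,0,4],[-2,-1.3,1,0,0,0,4],[-4,-2.7,1.5,0,0,0,4],[-6.5,-4.3,2,0,0,0,4],[-9,-6,2,0,0,0,4],[-11.5,-7.6,2,0,0,0,4],[-13.5,-8.9,2,0,0,0,4],[-14.5,-9.6,2,0,0,0,4],[-15,-10,2,0,0,0,4],[-15,-10,2,0,0,0,4]]'
python3 - <<'E'
from bench import manip
from h import *
S=manip.camera("side");T=manip.camera("top")
crop(S,150,180,350,330,4,"pics/s_13.png")
crop(T,100,140,220,240,5,"pics/t_13.png")
cv2.imwrite("pics/top_full.png",cv2.cvtColor(T["frame"],cv2.COLOR_RGB2BGR))
E
```

```text
clock: 22.43
tool_pos: [0.5302, 0.2558, 0.3456]
tcp_rot: [[-0.536, 0.844, 0.003], [0.844, 0.536, 0.001], [-0.001, 0.003, -1.0]]
force: [0.5, 0.2, 0.1]
finger_gap: 0.0398
clock: 23.27
tool_pos: [0.379, 0.1551, 0.3632]
tcp_rot: [[-0.536, 0.844, 0.001], [0.844, 0.536, 0.0], [-0.0, 0.001, -1.0]]
force: [0.3, -0.8, 0.9]
finger_gap: 0.0399
```

View pics/s_13.png

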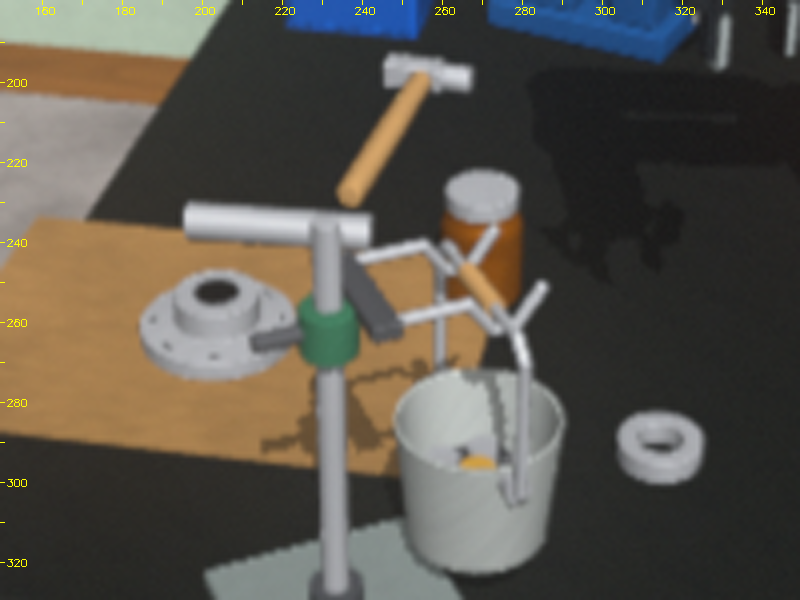

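View pics/t_13.png

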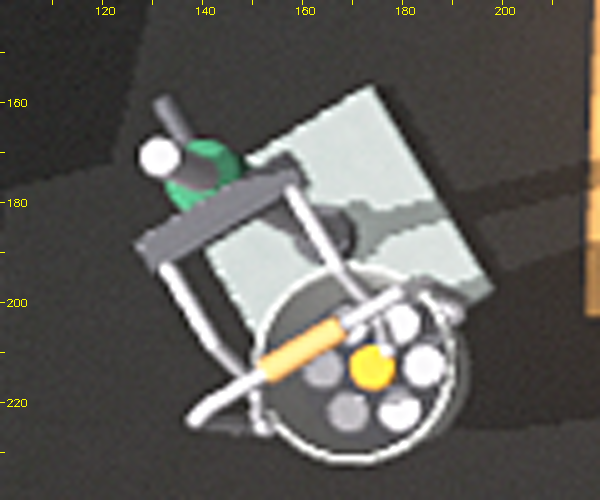

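View pics/top_full.png

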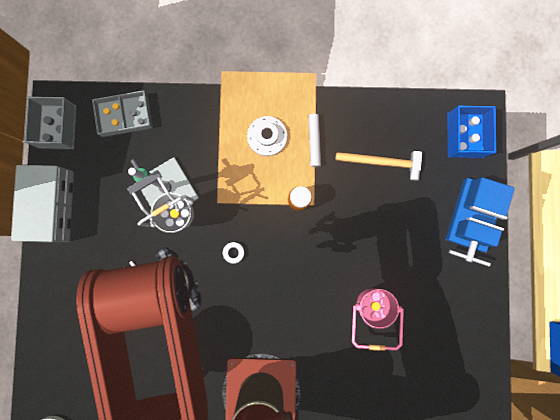

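The pail hangs with its bar in both troughs, all six bushings and the yellow one still inside. The bystanders I can see are at their old pixels: jar (300,197), bearing (233,252), flange (267,134), shaft (315,139), hammer (378,160). Last, I'll check stillness and the wrench, which the arm hides in the top view.

```bash
python3 -m handwheel '[[0,0,0,0,0,0,4],[0,0,0,0,0,0,4],[0,0,0,0,0,0,4],[0,0,0,0,0,0,4],[0,0,0,0,0,0,4],[0,0,0,0,0,0,4]]' | grep -E "clock|force"
python3 - <<'E'
from bench import manip
from h import *
import pickle
S0,T0=pickle.load(open("/tmp/st0.pkl","rb"))
A=manip.camera("side")
B=manip.camera("side")
d=np.abs(A["frame"].astype(int)-B["frame"]).max(2); print("motion px in pail area", (d[220:330,240:300]>25).sum())
for n,(x0,y0,x1,y1) in dict(wrench=(312,343,390,388),bearing=(300,280,332,304),flange=(175,243,225,280),shaft=(192,228,228,243),jar=(264,220,282,232),hammer=(234,190,272,230)).items():
    e=np.abs(A["frame"][y0:y1,x0:x1].astype(int)-S0["frame"][y0:y1,x0:x1]).max(2); print(n,"changed px",(e>40).sum(),"of",e.size)
# levelness: ear / rim in side view; rim ellipse centre vs underside
crop(A,235,225,305,330,5,"pics/s_14.png")
for t in ("pail","wrench"): print(t,[(np.round(q["bbox"],1).tolist(),round(q["p"],2)) for q in manip.spot_in(t,B)[:2]])
print(manip.read_state()["clock"])
E
```

```text
clock: 23.87
force: [0.4, 0.5, -0.2]
motion px in pail area 0
wrench changed px 0 of 3510
bearing changed px 0 of 768
flange changed px 0 of 1850
shaft changed px 0 of 540
jar changed px 0 of 216
hammer changed px 0 of 1520
pail [([353.6, 197.6, 402.5, 231.6], 0.93), ([248.4, 242.5, 286.8, 325.3], 0.58)]
wrench [([318.2, 347.4, 379.2, 383.3], 0.8)]
24.0667
```

View pics/s_14.png

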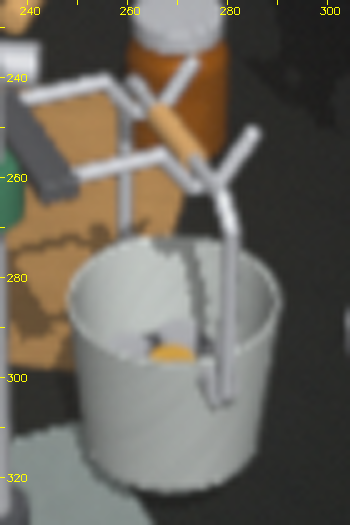

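The pail is level and still (no pixel changed between two frames), and it hangs in both troughs. No bystander's pixels have changed since the start, so I'll hand the job in.

```bash
python3 -c "
from bench import manip
print(manip.close_job())"
```

```text
the job is handed in; nothing more can be done
None
```

The pail is hanging by its bail from both prongs of the hook, let go, and I handed the job in at about 24 s. The hand-in gives no verdict, so the following are my own checks.

- **What I did:** I gripped the wooden grip and swung the bail upright while the pail stayed in its place. I then carried the pail over turned 45.5°, came in from the hook's open side with the bar 294 mm high, and lowered it in 1 mm steps.
- **Weight on the hook:** The wrist load fell from about -7 N to about -0.5 N before I opened the fingers, so the hook bore roughly 6 N, well under 15 N.
- **Final checks:** The bar lies in both troughs, the pail looks level, all its bushings are inside, and nothing in it moved between two frames. The six bystanders show no pixel change since the start in the side view (only the part of the jar and shaft I compared). The arm is clear of everything.
- **Disagreements:** During the swing the arm pushed the bail toward its hinge with about 9 N, so I widened the arc by 2.5 mm. The hook took load with the bar about 1–2 mm lower than I had measured (about 244 mm against 245.5 mm).

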